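# Start a timed stirring run

## Robot

A 6-joint arm with a two-finger parallel gripper is mounted at the origin on the work surface. World frame = base frame: x ahead of the robot, y to its left, z up, the work surface at z = 0. Lengths are in m, angles in rad, forces in N, time in s.
With the tool pointing down it reaches from about 0.35 to 0.975 m from the base axis. Payload 4.9 kg.
Tool frame: the origin (TCP) lies at the very end of the fingers, on their centre line; the grasp point (between the pads) lies 19 mm behind it (pinch_z is the distance from the TCP to the grasp point, in m); z points along the fingers, y is the line along which they close (so a half turn about z gives the same grasp; the last joint's range is limited). The gripper opens to 85 mm and grips with 20 to 120 N. Pads are 22 mm wide; open, the fingers measure 114 mm over their backs; the gripper's body (76 mm by 85 mm) begins 54 mm behind the grasp point. The pads swing forward as they close: fully open they stand 13 mm farther back than shut.
Start: joints at [-0.119, 0.053, 1.613, -0, 1.476, -0.119], TCP at [0.625, 0, 0.231] pointing down, gripper open.
Joint ranges: [-3.01, 3.01], [-1.01, 2.22], [0.06, 2.58], [-1.02, 4.17], [0.09, 2.62], [-3.14, 3.14]. Speed limits (rad/s): [2.57, 2.57, 3.14, 3.14, 3.14, 3.14].

## Interface

Orientations are given as a unit quaternion [w, x, y, z].
In Python, from plant import * gives the robot as it stands. The module is installed in compiled form; this text tells all that it offers.
- The arm moves only by the tool play_rows, never from a script. Its arguments are lists of equal length, an entry for each row: "linear": the shift along the world's x, y, z in m, a list of three; "turn": the turn about the world's z in degrees. A call has 1 to 8 rows; each row shifts and turns the commanded pose from where the row before left it; what a row does not reach is not made up. A row lasts 1/8 s, in which the tool goes at most 62.5 mm and 10.7 degrees, less where a joint would pass 70% of its speed; a pose out of reach is approached as far as the arm can. A call is refused whole if a number of a shift passes 0.0625 or a number of a turn 10.7, either way. A call with a gripper value outside its range is refused whole. "hand" is the finger opening in m, from 0 to 0.0854, set as the call begins (left out, the last holds). The fingers move at their own pace and stop on an object; the grip force is fixed at half the most. Time passes only in rows, so rows that do not move let the fingers close. It gives the time, the measured TCP pose, the force, the opening and the grip force at its end, in the units of the state.
- state(): the state, without advancing time (a new reading comes with each control period).
- grab_frame(name): name is "scene" or "side" or "wrist"; returns the picture (480x640x3 uint8, red, green, blue); there is no depth.
- camera_info(name): a dict with "camera_matrix" (3x3 intrinsics, pixels), "distortion" ([k1, k2, p1, p2, k3] as OpenCV has them; the pictures are not rectified), "origin" and "attitude" of the camera in the world; the wrist camera has in their place "mount" (4x4, takes a point from camera to tool coordinates, whose origin is the TCP and whose axes are the flange's). Camera axes: x right, y down, z forward; pixel columns grow to the right and rows downward; lengths in m; the calibration is good to about 2 mm. A picture is of the moment at which its call begins: read the wrist's pose just before it. camera_info takes no time and is no camera call.
- job_done(): hands the job in; it is judged then, once.
Trained networks look in the newest picture that a camera, given by its name, has taken for a name from the list of things; names that differ only in an ending like _2 or _b are one class to them, and where a whole thing is asked for, a point or a joint stands for the part that bears it (a point fixed in the world has none). Each returns a list of dicts, best first, with "p" (0 to 1); they miss things now and then, are a little off and sometimes report something else, mostly with a low value. They report only what shows in the picture. A call takes as long as a camera call. They do not tell look-alikes from the thing itself.
- trace(camera, thing): "region" (480x640 bool, what is visible of it) and "location" ([column, row] in pixels, amid what is visible of it).
The state is a dict: "time": time; "joint_pos": joint angles; "joint_vel": joint speeds; "joint_efforts": joint torques, N m; "tool_pos": TCP position; "tool_rot": TCP orientation; "contact_force": force on the tool from outside, world axes, zero at the start; "ft_torque": the same for the moment, N m; "gripper_width": opening from 0.0 (shut) to 1.0 (fully open); "grasp_force": force on a finger pad.
Only numpy, scipy, OpenCV 4.12 (cv2) and the standard library are available. Lean on these libraries where they do the work, as an engineer would, in place of code of your own. Each camera call takes 0.05 s, during which the arm holds its last target. There are 200 camera calls.

## Task

Start a timed stirring run: press down the raised end of the rocker switch on the stirrer so that it tips over to on, then press the round key of the timer all the way down and let it spring back (this clears it), and last push the timer's long bar key all the way down, where it stays (this starts the count). Work in that order, by pressing only: do not lift, push away or pick up anything, do not press the timer's square key, and leave the glassware and all the other things on the bench where they stand.

Things in the scene. Friction and masses are not known exactly. Their poses are not given: they have to be found in the camera images.
- stirrer: White magnetic stirrer fixed on the bench, 220 (x) by 150 (y) by 60 mm high. Origin: centre of its underside; x points from its control deck (front, robot side) to the round plate (130 mm across, top at 72 mm, centre 35 mm behind the origin). On the deck, 75 mm before the origin: the rocker switch, centre at y +30 mm, and a round speed knob at y -42 mm, 16 mm high, not used.
- rocker_press (a point): Point to press on the rocker: top of its raised half, 18 mm from the hinge; moves with it. Grey V-shaped rocker, 48 mm long along the stirrer's y, 22 mm wide, hinge across the middle, 66 mm above the bench. The raised half is the +y one, away from the knob; its end is 8 mm higher than when on. Fully on, this half lies level at 72.5 mm. Axes as the stirrer's when off.
- rocker (a joint): Rocker switch angle, rad: 0 off (as found), 0.34 fully on; counts as on above 0.24. It goes over with about 3 N pressed near its end and stays where it is left.
- timer: White bench timer standing loose on the bench, 120 (x) by 200 (y) by 35 mm high, about 0.6 kg. Origin: centre of its underside; its x axis points from the row of grey keys (front) to the display (back). Key row 25 mm before the origin, from +y to -y: square key, round key, long bar. Each key stands 8 mm out of the case and has 6 mm of travel.
- clear_key_top (a point): Centre of the top of the round clear key, 20 mm across, 15 mm to +y of the timer's middle, 43 mm above the bench when up; moves with the key. Axes as the timer's.
- clear_key (a joint): Round key travel, m: 0 up, 0.006 fully down; counts as pressed above 0.0045. Springs back; fully down takes about 4 N.
- run_bar_top (a point): Centre of the top of the long run bar key, 60 (y) by 18 (x) mm, 55 mm to -y of the timer's middle, 43 mm above the bench when up; moves with the key. Axes as the timer's.
- run_bar (a joint): Long bar key travel, m: 0 up, 0.006 fully down; counts as pressed above 0.0045. Moves with about 3 N and stays where it is left; it cannot be raised again by pressing.
- mode_key (a joint): Square key, 18 by 18 mm, 68 mm to +y of the timer's middle, in the same row; travel in m, 0 up, 0.006 down, springs back. Not to be pressed.
- beaker: Open glass beaker, 70 mm across, 90 mm high, standing loose on the stirrer's plate; origin at the centre of its underside.
- flask: Conical glass flask, 66 mm across, 95 mm high, standing loose about 120 mm behind the timer's origin; origin at the centre of its underside.
- dropper: Amber dropper bottle, 32 mm across, 70 mm high, loose between stirrer and timer; origin at the centre of its underside.
- wash_bottle: White plastic bottle, 66 mm across, 150 mm high, loose, on the right side; origin at the centre of its underside.
- jar: Amber jar, 72 mm across, 90 mm high, loose, on the left side; origin at the centre of its underside.
Things that resemble listed ones, but are neither listed nor needed, are in the scene too. What is shaped like the timer but purple is not meant.

How it is judged:
On the way, in this order (a step that is already met when the one before it is completed fails the run):
1. the rocker switch is tipped to on, before any key is pressed (value of joint rocker above 0.24 rad), for 0.1 s.
2. the round clear key is pressed down (value of joint clear_key above 0.0045 m), for 0.05 s.
3. the round key is up again (value of joint clear_key below 0.002 m), for 0.05 s.
4. the long run bar is pressed down (value of joint run_bar above 0.0045 m), for 0.1 s.
At the end, for the whole second after the job is handed in: Rocker on (above 0.24 rad), run bar down (above 4.5 mm), round and square keys up (below 2 mm), timer at rest within 30 mm of its start, beaker within 20 mm and every other loose thing within 30 mm of its start (value of joint rocker above 0.24 rad and value of joint run_bar above 0.0045 m and value of joint each of clear_key, mode_key below 0.002 m and distance of each of timer, flask, dropper, wash_bottle, jar from where it was at the start of the episode below 0.03 m and linear speed of timer below 0.01 m/s and distance of beaker from where it was at the start of the episode below 0.02 m); the robot touches nothing.
It fails at once if a timer key is pressed while the stirrer is still off (value of joint rocker below 0.24 rad and value of joint any of clear_key, run_bar above 0.003 m).
It fails at once if the round key is pressed when the run bar is down (bar pressed first, together, or cleared again after the start) (value of joint each of clear_key, run_bar above 0.003 m).
It fails at once if the square key is pressed (value of joint mode_key above 0.003 m).
It fails at once if the timer is lifted, tipped or pushed away (height (world z) of timer above 0.01 m or angle between timer's own z axis and vertical above 0.1 rad or distance of timer from where it was at the start of the episode above 0.03 m).
It fails at once if the beaker is moved by more than 20 mm, another loose thing by more than 30 mm, or one is tipped over or lifted (by 15 mm) (height (world z) of beaker above 0.09 m or distance of beaker from where it was at the start of the episode above 0.02 m or angle between any of beaker, flask, dropper, wash_bottle, jar's own z axis and vertical above 0.3 rad or height (world z) of any of flask, dropper, wash_bottle, jar above 0.015 m or distance of any of flask, dropper, wash_bottle, jar from where it was at the start of the episode above 0.03 m).
It also fails if it takes over 48 s, if anything falls off the work surface, if the arm or the gripper's body presses on something with over 40 N, if the wrist force passes 120 N, or if a joint passes its speed limit or range.

## Working session

There is one attempt and no reset: what is moved stays moved. The work goes in short steps, Python scripts to look and compute and a tool call to move; the robot and the scene stay as the last step left them, time stands still between calls to the robot, and variables do not carry over. Pictures are saved under pics/ and viewed, at most 10 in all, crops included, and the job is handed in when it is done.

Besides the shell and the picture viewer there is one more tool, called after "Request:" as name(argument=value, ...), one argument or row to a line, values as JSON. play_rows: Moves the arm, as the interface text tells. Its arguments: {"type":"object","properties":{"linear":{"type":"array","items":{"type":"array","items":{"type":"number"}}},"turn":{"type":"array","items":{"type":"number"}},"hand":{"type":"number"}},"required":["linear","turn"]}

```bash
mkdir -p pics
cat > h.py <<'E'
from plant import *
import numpy as np, cv2
from scipy.spatial.transform import Rotation as R
def cam(name):
    c=camera_info(name); K=np.array(c["camera_matrix"]); D=np.array(c["distortion"])
    if "mount" in c:
        s=state(); q=s["tool_rot"]; T=np.eye(4); T[:3,:3]=R.from_quat([q[1],q[2],q[3],q[0]]).as_matrix(); T[:3,3]=s["tool_pos"]
        M=T@np.array(c["mount"]); return K,D,M[:3,:3],M[:3,3]
    a=np.array(c["attitude"],float)
    A=a if a.shape==(3,3) else R.from_quat([a[1],a[2],a[3],a[0]]).as_matrix()
    return K,D,A,np.array(c["origin"])
def ray(C,px,z):
    K,D,A,o=C; u=cv2.undistortPoints(np.array([[px]],float),K,D)[0,0]
    d=A@np.array([u[0],u[1],1]); return o+d*(z-o[2])/d[2]
def proj(C,P):
    K,D,A,o=C; p=(np.atleast_2d(P)-o)@A
    return cv2.projectPoints(p.reshape(-1,1,3),np.zeros(3),np.zeros(3),K,D)[0].reshape(-1,2)
def save(im,n): cv2.imwrite("pics/"+n+".png",cv2.cvtColor(im,cv2.COLOR_RGB2BGR))
E
python3 - <<'E'
from h import *
for n in ["scene","side","wrist"]:
    C=cam(n); im=grab_frame(n); save(im,n+"0"); print(n,camera_info(n).keys(),C[3],C[2][:,2])
    for t,z in [("stirrer",.06),("timer",.035),("rocker_press",.07),("clear_key_top",.043),("run_bar_top",.043),("mode_key",.043)]:
        try:
            for r in trace(n,t)[:3]: print(n,t,round(r["p"],2),np.round(r["location"]),np.round(ray(C,r["location"],z),3))
        except Exception as e: print(t,e)
print(state())
E
```

```text
scene dict_keys(['camera_matrix', 'distortion', 'origin', 'attitude']) [ 1.07219157 -0.41741011  1.20930269] [-0.41596286  0.31558466 -0.85286647]
scene stirrer 0.66 [273. 297.] [ 0.563 -0.187  0.06 ]
scene timer 0.92 [389. 216.] [0.551 0.193 0.035]
scene timer 0.68 [408. 128.] [0.352 0.441 0.035]
scene timer 0.31 [432. 227.] [0.647 0.256 0.035]
scene rocker_press 0.46 [277. 255.] [ 0.482 -0.116  0.07 ]
scene run_bar_top 0.72 [272. 296.] [ 0.552 -0.185  0.043]
scene run_bar_top 0.4 [407. 137.] [0.381 0.41  0.043]
scene mode_key 0.61 [393. 193.] [0.505 0.245 0.043]
scene mode_key 0.6 [275. 252.] [ 0.458 -0.107  0.043]
side dict_keys(['camera_matrix', 'distortion', 'origin', 'attitude']) [ 0.03497082 -0.87819574  0.69911716] [ 0.42275803  0.72948578 -0.53770451]
side stirrer 0.98 [354. 288.] [ 0.512 -0.193  0.06 ]
side timer 0.87 [274. 214.] [0.527 0.165 0.035]
side timer 0.64 [148. 204.] [0.292 0.365 0.035]
side rocker_press 0.6 [318. 271.] [ 0.476 -0.123  0.07 ]
side clear_key_top 0.54 [146. 201.] [0.289 0.367 0.043]
side clear_key_top 0.42 [265. 210.] [0.512 0.18  0.043]
side run_ba
[... 692 characters left out ...]
array([-1.18989776e-01,  5.27226123e-02,  1.61293068e+00,  2.02178066e-05,
        1.47601782e+00, -1.18999800e-01]), 'joint_vel': array([-0.00187785, -0.00075937,  0.00034223, -0.00168851,  0.00128532,
        0.00010696]), 'joint_efforts': array([ 7.02906673e-04, -3.93696606e+01, -3.70472646e+01, -1.76683616e-04,
        5.70289521e-04, -1.33240891e-05]), 'tool_pos': array([6.24963613e-01, 1.68219862e-05, 2.31271192e-01]), 'tool_rot': array([-3.70571010e-05,  7.07103913e-01,  7.07109648e-01, -1.63397076e-05]), 'contact_force': array([-0.95958898,  0.53620956,  0.30745054]), 'ft_torque': array([ 0.0225823 , -0.02318431,  0.07582277]), 'grasp_force': 0.0, 'gripper_width': 0.9985515985111526}
```

View pics/scene0.png

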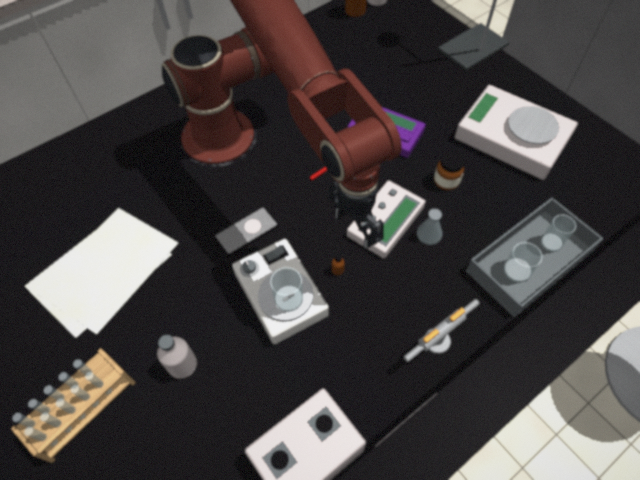

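View pics/wrist0.png

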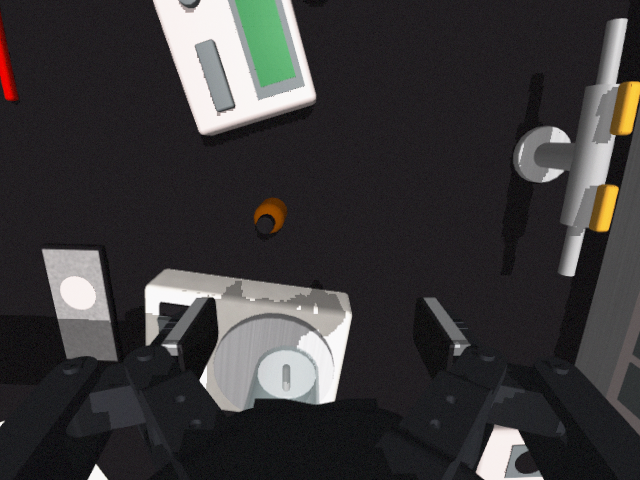

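View pics/side0.png

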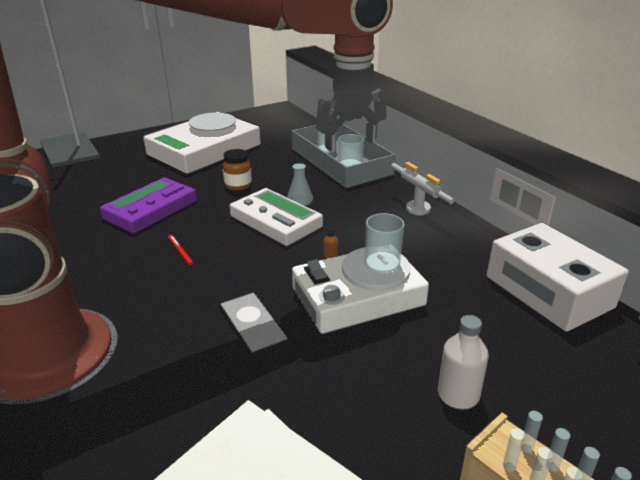

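Scene view: the white timer is at (388,218) with the green display, and the flask at (430,228) is behind it. The purple look-alike at (400,130) is not meant, nor is the grey slide-like plate at (246,230). The stirrer with deck, knob and rocker is at (280,285), rocker at (275,253). The other white box at (515,130) is a balance. I'll shut the fingers and look at the rocker from close by.

Request:
play_rows(
  linear=[
    [-0.05,-0.04,0],
    [-0.05,-0.04,0],
    [-0.045,-0.04,0],
    [0,0,0],
    [0,0,0],
  ],
  turn=[0,0,0,0,0],
  hand=0,
)

```text
time: 1.68
tool_pos: [0.4826, -0.1181, 0.2317]
tool_rot: [0.0, 0.707, 0.707, 0.0]
contact_force: [0.0, -0.1, 0.8]
gripper_width: 0.002
grasp_force: 0.0
```

Run:
```python
from h import *
C=cam("wrist"); im=grab_frame("wrist"); save(im,"w1"); print(state()["tool_pos"],state()["gripper_width"])
for t,z in [("stirrer",.06),("rocker_press",.07),("timer",.035),("run_bar_top",.043),("clear_key_top",.043)]:
    for r in trace("wrist",t)[:2]: print(t,round(r["p"],2),np.round(r["location"]),np.round(ray(C,r["location"],z),3))
```

```text
[ 0.4829283  -0.11778776  0.23165114] -0.00205559106632753
stirrer 0.77 [358. 234.] [ 0.524 -0.132  0.06 ]
rocker_press 0.88 [306. 221.] [ 0.474 -0.117  0.07 ]
timer 0.65 [354.   2.] [0.517 0.073 0.035]
timer 0.21 [454. 294.] [ 0.637 -0.209  0.035]
```

View pics/w1.png

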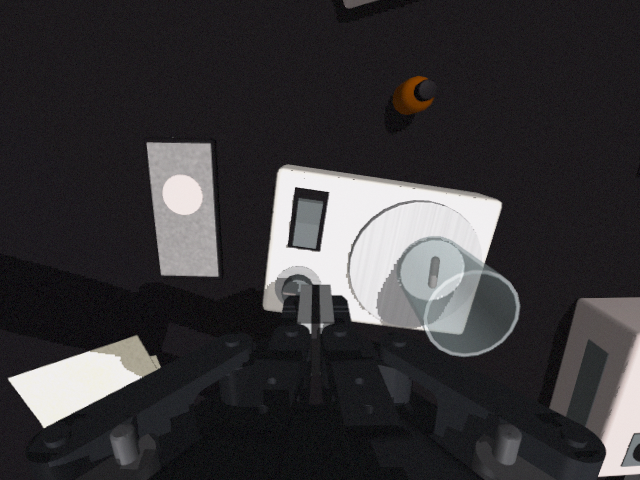

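Wrist view: stirrer's +y front corner is at (281,168) and back corner at (499,201). The rocker recess spans (312,190) to (303,249), the knob is at (296,286) and the beaker at (435,275). I'll compute the press point from the corners and check it against the rocker.

Run:
```python
from h import *
C=cam("wrist")
a=ray(C,(281,169),.06);b=ray(C,(499,202),.06);d=ray(C,(264,308),.06);e=ray(C,(462,334),.06)
print(a,b,d,e,np.linalg.norm(b-a),np.linalg.norm(d-a))
ux=(b-a)[:2]/np.linalg.norm((b-a)[:2]); 
yaw=np.degrees(np.arctan2(ux[1],ux[0])); yaw2=np.degrees(np.arctan2((a-d)[1],(a-d)[0]))-90; print(yaw,yaw2)
uy=np.array([-ux[1],ux[0]])
o=(a+b+d+e)[:2]/4; print("o",o)
for n,(x,y,z) in dict(press=(-75,48,.076),hinge=(-75,30,.066),knob=(-75,-42,.076)).items():
    p=o+ux*x/1000+uy*y/1000; print(n,p,proj(C,[*p,z]))
# direct: rocker recess ends midpoints
print(ray(C,(312,190),.062),ray(C,(303.5,249),.062), ray(C,(308,219),.064))
# timer yaw from first wrist image at start pose
T=camera_info("wrist")["mount"]; s=np.array([.62496,0,.23127]); 
M=np.eye(4);M[:3,:3]=R.from_quat([.7071,.7071,0,0]).as_matrix();M[:3,3]=s;M=M@np.array(T);C0=(C[0],C[1],M[:3,:3],M[:3,3])
g=ray(C0,(205,42),.043);k=ray(C0,(225,108),.043);print("bar",g,k,np.degrees(np.arctan2(*(g-k)[[1,0]]))-90, ray(C0,(203,135),.035),ray(C0,(315,99),.035), ray(C0,(189,2),.043))
```

```text
[ 0.45070345 -0.06999851  0.06      ] [ 0.65754234 -0.09979413  0.06      ] [ 0.42910701 -0.21195862  0.06      ] [ 0.6403171  -0.24311061  0.06      ] 0.2089739339853963 0.14359345142996838
-8.197201054611611 -8.65009982925082
o [ 0.54441748 -0.15621547]
press [ 0.47702761 -0.09801233] [[309.40075939 202.26758592]]
hinge [ 0.47446115 -0.11582843] [[306.92369575 219.15407643]]
knob [ 0.46419535 -0.18709282] [[296.50022994 293.03208146]]
[ 0.47920967 -0.08900139  0.062     ] [ 0.47085223 -0.14662008  0.062     ] [ 0.47542588 -0.11613891  0.064     ]
bar [0.52628111 0.15789054 0.043     ] [0.54053526 0.10210086 0.043     ] 14.332338314273997 [0.51530225 0.07825676 0.035     ] [0.6240431  0.11049038 0.035     ] [0.51463159 0.18989656 0.043     ]
```

Request:
play_rows(
  linear=[
    [-0.006,0.02,-0.03],
    [0,0,-0.05],
    [0,0,-0.05],
    [0,0,-0.012],
    [0,0,0],
    [0,0,0],
  ],
  turn=[-8.4,0,0,0,0,0],
)

```text
time: 2.72
tool_pos: [0.4782, -0.0987, 0.0919]
tool_rot: [0.002, 0.757, 0.653, 0.001]
contact_force: [1.1, -0.5, -0.4]
gripper_width: 0.0
grasp_force: 0.0
```

Run:
```python
from h import *
C=cam("wrist"); im=grab_frame("wrist"); print(state()["tool_pos"],C[3]); 
t=state()["tool_pos"]; print(proj(C,[t,[.477,-.098,.076]]))
im2=cv2.resize(im[100:400,170:490],None,fx=1.8,fy=1.8); save(im2,"w2")
```

```text
[ 0.47826589 -0.09876185  0.09198812] [ 0.48817294 -0.02641119  0.23499161]
[[316.0302228  301.8259429 ]
 [313.23474459 286.51127532]]
```

View pics/w2.png

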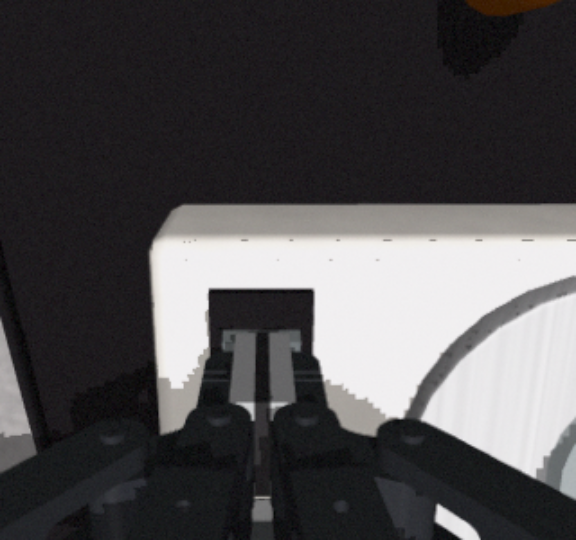

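The crop shows the shut fingers centred over the rocker's raised half at (262,340), square to the stirrer. I'll press down.

Request:
play_rows(
  linear=[
    [0,0,-0.008],
    [0,0,-0.005],
    [0,0,-0.004],
    [0,0,-0.003],
    [0,0,0],
    [0,0,0],
  ],
  turn=[0,0,0,0,0,0],
)

```text
time: 3.52
tool_pos: [0.4776, -0.0974, 0.0722]
tool_rot: [-0.0, 0.757, 0.653, 0.001]
contact_force: [-4.9, 6.3, 16.4]
gripper_width: 0.002
grasp_force: 8.3
```

Request:
play_rows(
  linear=[
    [0,0,0.04],
    [0,0,0.06],
    [0,0,0.06],
    [0.01,0.06,0],
    [0.01,0.06,0],
    [0.01,0.06,0],
    [0.01,0.06,0],
    [0,0.02,0],
  ],
  turn=[0,0,0,6,6,6,5.4,0],
)

```text
time: 4.53
tool_pos: [0.5161, 0.1644, 0.2287]
tool_rot: [-0.0, 0.607, 0.794, -0.0]
contact_force: [0.6, -0.3, 0.1]
gripper_width: -0.002
grasp_force: 0.0
```

Request:
play_rows(
  linear=[
    [0,0,0],
    [0,0,0],
  ],
  turn=[0,0],
)

```text
time: 4.78
tool_pos: [0.5163, 0.1607, 0.229]
tool_rot: [0.0, 0.609, 0.793, -0.0]
contact_force: [-0.3, 0.2, -0.2]
gripper_width: 0.001
grasp_force: 0.0
```

Run:
```python
from h import *
C=cam("wrist"); im=grab_frame("wrist"); save(im,"w3"); print(state()["tool_pos"])
for t,z in [("timer",.035),("run_bar_top",.043),("clear_key_top",.043),("mode_key",.043)]:
    for r in trace("wrist",t)[:2]: print(t,round(r["p"],2),np.round(r["location"]),np.round(ray(C,r["location"],z),4))
S=cam("side"); im=grab_frame("side"); save(cv2.resize(im[220:340,270:430],None,fx=4,fy=4),"s3")
```

```text
[0.51638371 0.16048123 0.22914916]
timer 0.75 [344. 177.] [0.5338 0.2047 0.035 ]
run_bar_top 0.91 [323. 245.] [0.5308 0.133  0.043 ]
run_bar_top 0.28 [461. 157.] [0.6361 0.2524 0.043 ]
mode_key 0.68 [323. 121.] [0.4996 0.2497 0.043 ]
```

View pics/w3.png

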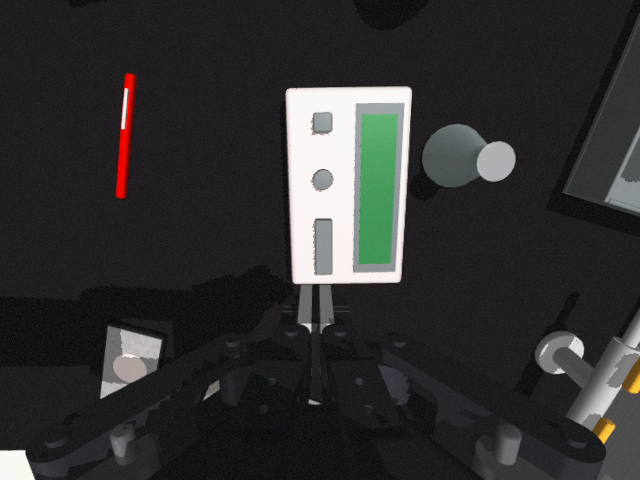

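View pics/s3.png

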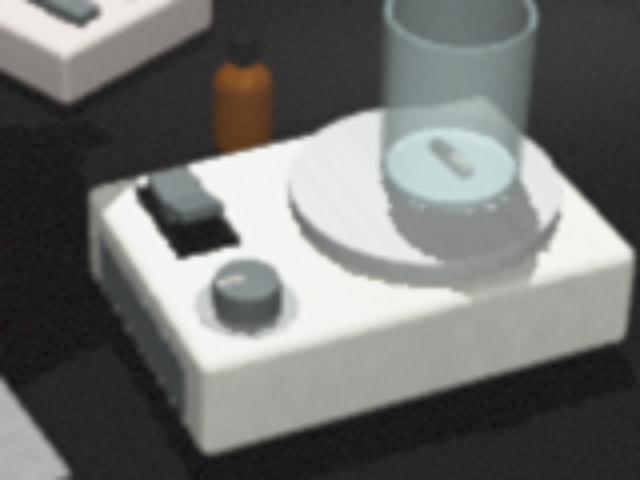

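The side crop shows the rocker tipped: its knob-side end at (205,205) is now raised, so it is on. In the wrist view the white timer's keys are square (323,122), round (322,180) and bar (323,247). The flask is at (465,157).

Run:
```python
from h import *
C=cam("wrist")
m,c,b=[ray(C,p,.043) for p in [(323,122),(322.5,179.5),(323.5,247)]]
print(m,c,b,np.linalg.norm(m-c),np.linalg.norm(c-b),np.degrees(np.arctan2(*(m-b)[[1,0]]))-90, state()["tool_pos"])
```

```text
[0.49983964 0.24921079 0.043     ] [0.51337278 0.19785174 0.043     ] [0.53250112 0.13174465 0.043     ] 0.053112124462772546 0.06881889911679642 15.538601148203753 [0.51647104 0.16106044 0.2294081 ]
```

Request:
play_rows(
  linear=[
    [-0.002,0.037,-0.02],
    [0,0,-0.05],
    [0,0,-0.05],
    [0,0,-0.04],
    [0,0,-0.013],
    [0,0,0],
    [0,0,0],
  ],
  turn=[0,0,0,0,0,0,0],
)

```text
time: 5.95
tool_pos: [0.5161, 0.1992, 0.0587]
tool_rot: [0.001, 0.609, 0.793, 0.002]
contact_force: [0.2, 0.3, -0.2]
gripper_width: -0.002
grasp_force: 0.0
```

Run:
```python
from h import *
im=grab_frame("wrist"); print(state()["tool_pos"])
save(cv2.resize(im[60:400,150:490],None,fx=1.7,fy=1.7),"w4")
```

```text
[0.51620079 0.19927075 0.05880394]
```

View pics/w4.png

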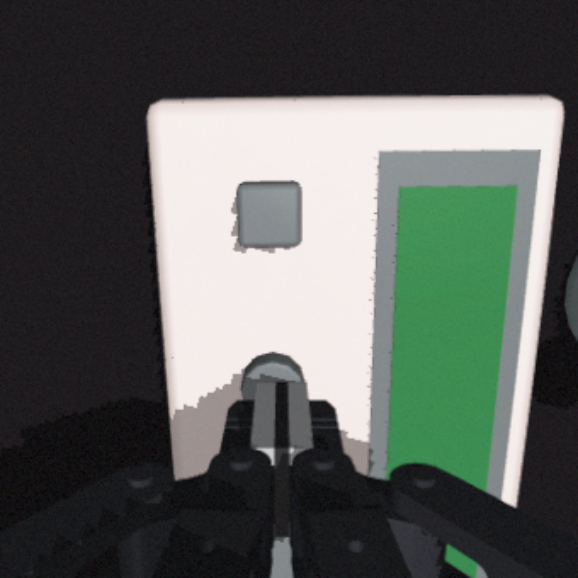

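The crop shows the fingertips over the round key at (273,375), about 2 mm too far toward the display. I'll correct that, press and release.

Request:
play_rows(
  linear=[
    [-0.002,0,-0.008],
    [0,-0.001,-0.006],
    [0,0,-0.004],
    [0,0,-0.004],
    [0,0,0],
    [0,0,0],
  ],
  turn=[0,0,0,0,0,0],
)

```text
time: 6.75
tool_pos: [0.5125, 0.198, 0.0368]
tool_rot: [-0.0, 0.609, 0.793, -0.001]
contact_force: [-8.3, -1.5, 16.8]
gripper_width: 0.004
grasp_force: 8.5
```

Bottomed out with 17 N at z = 0.0368. I'll lift, let it spring back, and go above the bar.

Request:
play_rows(
  linear=[
    [0,0,0.015],
    [0,0,0.02],
    [0,0,0],
    [0.009,-0.034,0],
    [0.01,-0.033,0],
    [0,0,0],
    [0,0,0],
    [0,0,0],
  ],
  turn=[0,0,0,0,0,0,0,0],
)

```text
time: 7.75
tool_pos: [0.5309, 0.1316, 0.069]
tool_rot: [-0.0, 0.608, 0.794, -0.0]
contact_force: [-0.1, 0.2, -0.1]
gripper_width: -0.0
grasp_force: 0.0
```

Run:
```python
from h import *
im=grab_frame("wrist"); print(state()["tool_pos"])
save(cv2.resize(im[60:400,150:490],None,fx=1.7,fy=1.7),"w5")
```

```text
[0.53098537 0.13167724 0.06907455]
```

View pics/w5.png

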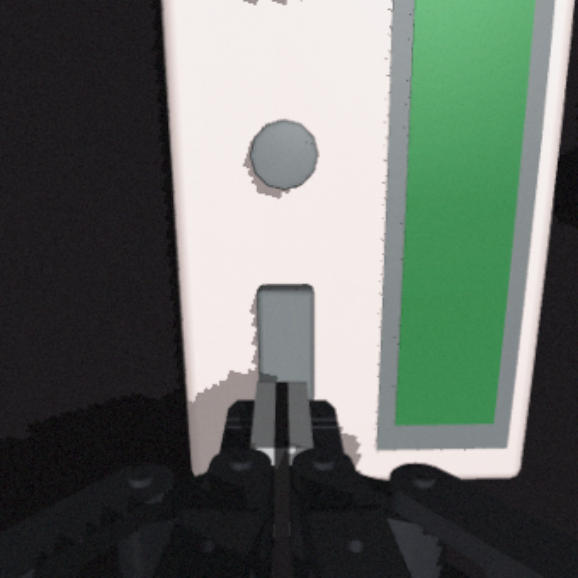

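The crop shows the round key up at (284,155) and the fingers aligned over the bar at (285,345). I'll press the bar.

Request:
play_rows(
  linear=[
    [0.001,0,-0.014],
    [0,0,-0.01],
    [0,0,-0.004],
    [0,0,-0.004],
    [0,0,0],
    [0,0,0],
  ],
  turn=[0,0,0,0,0,0],
)

```text
time: 8.55
tool_pos: [0.5325, 0.1308, 0.0372]
tool_rot: [0.0, 0.609, 0.793, 0.0]
contact_force: [0.7, 1.0, -0.2]
gripper_width: -0.0
grasp_force: 0.0
```

Request:
play_rows(
  linear=[
    [0,0,-0.0015],
    [0,0,0],
    [0,0,0],
  ],
  turn=[0,0,0],
)

```text
time: 8.93
tool_pos: [0.5326, 0.1309, 0.037]
tool_rot: [0.0, 0.609, 0.793, -0.0]
contact_force: [-3.2, -0.3, 7.6]
gripper_width: 0.0
grasp_force: 3.6
```

Fully down on its stop. I'll retreat.

Request:
play_rows(
  linear=[
    [0,0,0.02],
    [0,0,0.05],
    [0,0,0.06],
    [0,0,0.06],
    [0,-0.04,0],
    [0,-0.04,0],
    [0,0,0],
    [0,0,0],
  ],
  turn=[0,0,0,0,0,0,0,0],
)

```text
time: 9.93
tool_pos: [0.5324, 0.0512, 0.2264]
tool_rot: [0.0, 0.609, 0.793, 0.0]
contact_force: [-0.2, -0.2, -0.1]
gripper_width: -0.002
grasp_force: 0.0
```

Run:
```python
from h import *
im=grab_frame("side"); save(cv2.resize(im[150:350,200:460],None,fx=3,fy=2.99),"s6"); print(state()["contact_force"])
```

```text
[-0.17060474 -0.39262867 -0.69306789]
```

View pics/s6.png

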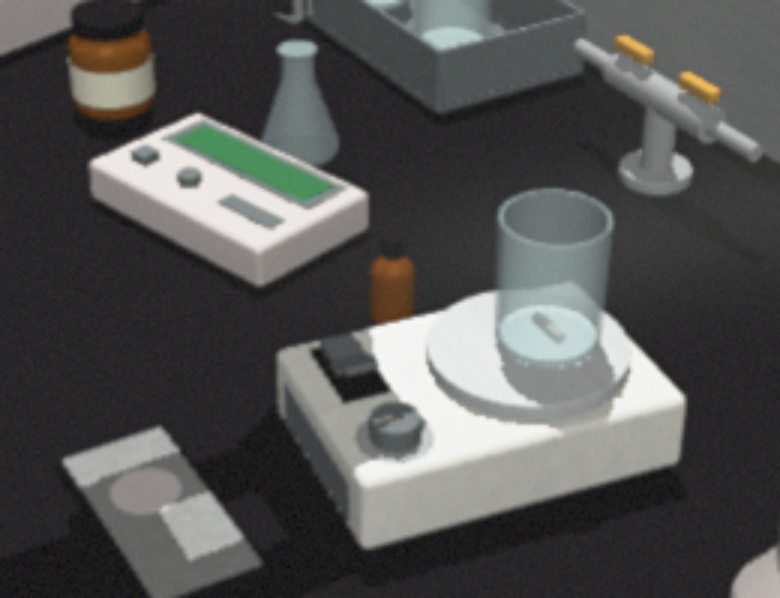

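The bar lies flush at (250,212), the round key (190,178) and square key (145,155) are up, the rocker is on at (350,358), and the glassware is undisturbed.

```bash
python3 -c "
from plant import *
print(job_done())"
```

```text
the job is handed in; nothing more can be done
None
```

I tipped the rocker to on, pressed the round key and let it spring back, then pushed the run bar down until it stayed; the final picture shows this and nothing else disturbed, and I handed the job in at about 10 s (no verdict was returned).

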